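Slide the mug under, snap the capsule lever shut, start the coffee

TASK

The capsule is already in the coffee machine: push the mug along the worktop until it stands under the spout, push the raised lever forward and down past its centre so that it snaps shut, and then, once both are done, press the larger of the two buttons on top of the machine for a long coffee and let it go. Push the mug gently with the fingertips, without gripping, lifting or tipping it, do not press the smaller button, and leave the other things where they stand.

Things in the scene. Friction and masses are not known exactly. Their poses are not given: they have to be found in the camera images.
- machine: Grey capsule coffee machine, fixed in place. Origin on the worktop under the lever's hinge; its -x axis points out of its front, z up. Column x -12 to 78 mm, 112 wide, 168 high; water tank behind it to x = 132; brew head in front, out to x = -90, 90 wide, 116 to 166 above the worktop. Below the brew head the worktop is bare: the mug slides in from the front until it meets the column.
- spout (a point): Point between the two nozzles under the brew head, at their lower end, 105 mm above the worktop; at x = -70 mm, y = 0 of the machine. The mug (93 high) passes below.
- mug: White mug, loose, 0.26 kg, 93 high, 82 in diameter, with one handle; z up. The handle points along its own -y axis and reaches 80 mm from the mug's axis. It stands in front of the machine with the handle towards the robot.
- mug_axis (a point): Point on the mug's own axis (centre of the round cup, without the handle), half-way up, 46 mm above the worktop.
- lever (a joint): Closing lever of the machine, turning about a level axis: 0 = open (standing up, leaning 7 degrees to the front), 1.45 rad = shut (level, lying forward over the brew head). An over-centre spring holds it at either end: it takes about 3 N at the grip bar to leave an end, less towards the middle (0.72 rad), and beyond that it snaps to the other end by itself.
- lever_hinge (a point): On the lever's hinge axis, 178 mm above the worktop, at x = 0, y = 0 of the machine; the axis is the machine's y axis.
- lever_grip (a point): Centre of the lever's grip bar, 97 mm from the hinge axis: a black rounded bar 78 mm long across the machine, 22 mm high along the lever and 16 mm thick. Open, it stands at 274 mm above the worktop, and it is pushed on the side that faces the back of the machine (which is the upper side when shut).
- big_button_top (a point): Middle of the top of the larger round white button (30 mm across), 176 mm above the worktop when not pressed, on top of the column behind the lever (at x = 46, y = 26 mm of the machine). It goes straight down.
- big_button (a joint): Travel of the larger button in m: 0 = up, 0.005 = fully down (about 5 N); counts as pressed beyond 0.0035. It springs back.
- small_button_top (a point): Middle of the top of the smaller round white button (16 mm across), 57 mm beside the larger one (at x = 46, y = -31 mm of the machine), equally high. Not to be pressed.
- small_button (a joint): Travel of the smaller button in m, 0 = up, 0.005 = fully down.
- teaspoon: Steel teaspoon, loose, 132 x 26 x 9, lying on the worktop. Bystander; origin under its middle.
- honey_jar: Honey jar with a lid, 86 high, 60 in diameter, beside the machine on its far side. Bystander; origin under its middle.
- coffee_tin: Round canister with a wooden lid, 87 in diameter, 120 high. Bystander; origin under its middle.
- tea_tin: Second round canister of the same kind, 87 in diameter, 120 high. Bystander; origin under its middle.
- yoghurt_pot: Yoghurt pot with a foil lid, 72 in diameter, 71 high. Bystander; origin under its middle.
- pepper_mill: Tall wooden pepper mill, 58 in diameter, 170 high. Bystander; origin under its middle.
There are look-alikes about, which are no part of the job. What is shaped like the mug but green is not meant.

How it is judged:
On the way, in this order (a step that is already met when the one before it is completed fails the run):
1. the mug stands under the spout and the lever is snapped shut (in either order) (horizontal distance between mug_axis and spout below 0.024 m and value of joint lever above 1.38 rad and linear speed of mug below 0.02 m/s), for 0.2 s.
2. the larger button is pressed (value of joint big_button above 0.0035 m and horizontal distance between mug_axis and spout below 0.024 m and value of joint lever above 1.38 rad), for 0.05 s.
At the end, for the whole second after the job is handed in: The mug stands upright and still on the worktop with its axis within 24 mm of the spout (seen from above), the lever is shut (beyond 1.38 rad), and the larger button has been pressed (beyond 3.5 mm) after both and has sprung back (horizontal distance between mug_axis and spout below 0.024 m and value of joint lever above 1.38 rad and value of joint big_button below 0.001 m and linear speed of mug below 0.01 m/s and angle between mug's own z axis and vertical below 0.05 rad and height (world z) of mug below 0.005 m); the robot touches nothing.
It fails at once if the mug is lifted off the worktop (by more than 8 mm) or tipped (by more than 0.25 rad) (height (world z) of mug above 0.008 m or angle between mug's own z axis and vertical above 0.25 rad).
It fails at once if the mug is gripped or shoved hard (over 18 N from the fingers) (contact force between the fingers and mug above 18 N).
It fails at once if the smaller button is pressed (value of joint small_button above 0.0025 m).
It fails at once if the larger button is pressed before the mug is under the spout and the lever shut (value of joint big_button above 0.0035 m and not (horizontal distance between mug_axis and spout below 0.024 m and value of joint lever above 1.38 rad)).
It fails at once if another thing on the worktop is moved (by more than 20 mm) (distance of any of teaspoon, honey_jar, coffee_tin, tea_tin, yoghurt_pot, pepper_mill from where it was at the start of the episode above 0.02 m).
It also fails if it takes over 64 s, if anything falls off the work surface, if the arm or the gripper's body presses on something with over 40 N, if the wrist force passes 120 N, or if a joint passes its speed limit or range.

ROBOT

A 6-joint arm with a two-finger parallel gripper is mounted at the origin on a cart in front of the work surface, level with it; the furniture and walls round the work are solid. World frame = base frame: x ahead of the robot, y to its left, z up, the work surface at z = 0. Lengths are in m, angles in rad, forces in N, time in s.
With the tool pointing down it reaches from about 0.3 to 0.85 m from the base axis. Payload 5.4 kg.
Tool frame: the origin (TCP) lies midway between the tips of the shut fingers; the grasp point (between the pads) lies 19 mm behind it; z points along the fingers, y is the direction in which the jaws open and shut (so a half turn about z gives the same grasp; the last joint's range is limited). The gripper opens to 85 mm and grips with 20 to 120 N. Pads are 22 mm wide; open, the fingers measure 114 mm over their backs; the gripper's body (76 mm by 85 mm) begins 54 mm behind the grasp point. The pads swing forward as they close: fully open they stand 13 mm farther back than shut.
Start: joints at [-1.428, 0.158, 1.597, -0, 1.386, -0.21], TCP at [0.199, -0.54, 0.231] pointing down, gripper open.
Joint ranges: [-2.91, 2.91], [-0.94, 2.29], [0.18, 2.7], [-1.29, 4.43], [0.17, 2.64], [-3, 3]. Speed limits (rad/s): [2.57, 2.57, 3.14, 3.14, 3.14, 3.14].

INTERFACE

Orientations are given as a unit quaternion [w, x, y, z].
In Python, from workcell import state, camera, camera_model, job_done, recognise, landmark_of gives the robot as it stands.
- The arm moves only by the shell command python3 -m pendant 'ROWS'. ROWS is JSON, a list that holds one entry, the list of rows, each a list of 5 numbers: the opening in per cent of the stroke, from 0 (shut) to 100 (fully open), then the shift along the tool's x, y, z in cm, then the turn about the tool's z in rad. In form: [[[claw, x, y, z, twist], ...]]. A call has 1 to 8 rows; each row is the pose to reach, as a shift and turn from the pose commanded when the call began, along the tool's axes at that moment; what a row does not reach only later rows make up. A row lasts 1/12 s, in which the tool goes at most 41.7 mm and 7.16 degrees, less where a joint would pass 70% of its speed; a pose out of reach is approached as far as the arm can. A call with a gripper value outside its range is refused whole. The fingers move at their own pace and stop on an object; the grip force is fixed at half the most. Time passes only in rows, so rows that repeat a pose let the fingers close. It gives the time, the measured TCP pose, the force and the opening at its end, in the units of the state.
- state(): the state, without advancing time (a new reading comes with each control period).
- camera(name): name is "scene" or "top" or "wrist"; returns (picture, depth): 400x640x3 uint8, blue, green, red; 400x640 float32, m along the optical axis (not along the pixel's ray), 0 where there is no reading.
- camera_model(name): a dict with "fovy" (degrees; the focal length in pixels is half the picture's height over the tangent of half this angle, whatever the lens; pixels are square), "cx", "cy" (the principal point, pixels), "position" and "attitude" of the camera in the world. Camera axes: x right, y up, looking along -z (the intrinsics and any distortion apply to the point x, -y, -z); pixel columns grow to the right and rows downward; lengths in m; the calibration is good to about 2 mm. A picture is of the moment at which its call begins: read the wrist's pose just before it. camera_model takes no time and is no camera call; for the wrist camera it gives the pose at the moment of the call.
- job_done(): hands the job in, once; it reports no verdict.
Trained networks look in the newest picture that a camera, given by its name, has taken for a name from the list of things; names that differ only in an ending like _2 or _b are one class to them, and where a whole thing is asked for, a point or a joint stands for the part that bears it (a point fixed in the world has none). Each returns a list of dicts, best first, with "conf" (0 to 1); they miss things now and then, are a little off and sometimes report something else, mostly with a low value. They report only what shows in the picture. A call takes as long as a camera call. They do not tell look-alikes from the thing itself.
- recognise(target, camera): "bbox" ([centre column, centre row, width, height] in pixels, round what is visible of it).
- landmark_of(target, camera): "at" ([column, row] in pixels: a listed point, or the origin of a listed thing).
The state is a dict: "clock": time; "qpos": joint angles; "joint_vel": joint speeds; "joint_torque": joint torques, N m; "eef_pos": TCP position; "orientation": TCP orientation; "contact_force": force on the tool from outside, world axes, zero at the start; "moment": the same for the moment, N m; "opening": finger opening in m.
Only numpy, scipy, OpenCV 4.12 (cv2) and the standard library are available. Lean on these libraries where they do the work, as an engineer would, in place of code of your own. Each camera call takes 0.05 s, during which the arm holds its last target. There are 200 camera calls.

## Working session

There is one attempt and no reset: what is moved stays moved. The work goes in short steps, Python scripts to look and compute and a shell command to move; the robot and the scene stay as the last step left them, time stands still between calls to the robot, and variables do not carry over. Pictures are saved under pics/ and viewed, about 8 in all and at most 12, crops included, and the job is handed in when it is done.

```bash
mkdir -p pics; cat > h.py <<'E'
import numpy as np, cv2
from workcell import *
from scipy.spatial.transform import Rotation as R
def rot(q): return R.from_quat([q[1],q[2],q[3],q[0]]).as_matrix()
def f_of(m,H=400): return H/2/np.tan(np.radians(m["fovy"])/2)
def ray(m,px):
    f=f_of(m); d=np.array([(px[0]-m["cx"])/f,-(px[1]-m["cy"])/f,-1.0])
    return np.array(m["position"]),rot(m["attitude"])@d
def at_z(m,px,z):
    o,d=ray(m,px); return o+d*(z-o[2])/d[2]
def at_depth(m,px,dep):
    r,c=int(round(px[1])),int(round(px[0])); w=dep[max(r-1,0):r+2,max(c-1,0):c+2]; w=w[w>0]
    o,d=ray(m,px); return o+d*np.median(w) if len(w) else None
def tri(m1,p1,m2,p2):
    o1,d1=ray(m1,p1);o2,d2=ray(m2,p2);s=np.linalg.lstsq(np.c_[d1,-d2],o2-o1,rcond=None)[0]
    a,b=o1+s[0]*d1,o2+s[1]*d2; return (a+b)/2,np.linalg.norm(a-b)
E
python3 - <<'E'
from h import *
np.set_printoptions(precision=3,suppress=True)
print(state())
for c in ("scene","top"):
    p,d=camera(c); m=camera_model(c); print(c,m)
    cv2.imwrite(f"pics/{c}0.png",p)
    for n in ["mug_axis","spout","lever_hinge","lever_grip","big_button_top","small_button_top","machine","teaspoon","honey_jar","coffee_tin","yoghurt_pot","pepper_mill"]:
        for l in landmark_of(n,c)[:3]:
            if l["conf"]>.2: print(n,np.array(l["at"]),round(l["conf"],2),at_depth(m,l["at"],d))
E
```

```text
{'clock': 0.0, 'qpos': array([-1.428,  0.159,  1.598, -0.   ,  1.386, -0.21 ]), 'joint_vel': array([-0.001,  0.001, -0.   , -0.002,  0.   , -0.001]), 'joint_torque': array([  0.002, -39.6  , -33.143,  -0.   ,   0.008,  -0.   ]), 'eef_pos': array([ 0.199, -0.539,  0.23 ]), 'orientation': array([-0.001,  0.984,  0.175,  0.   ]), 'contact_force': array([-0.378, -0.167, -0.713]), 'moment': array([-0.01 ,  0.006, -0.016]), 'opening': 0.0855726555130464}
scene {'fovy': 55.591546208871165, 'cx': 319.7552690022555, 'cy': 197.88191660912918, 'position': array([-0.49 , -0.163,  1.066]), 'attitude': array([ 0.699,  0.331, -0.261, -0.578])}
mug_axis [204.4 235.9] 0.93 [0.359 0.445 0.092]
mug_axis [272.3 194.3] 0.75 [0.525 0.232 0.181]
spout [393.1 237. ] 0.73 [ 0.524 -0.22   0.04 ]
spout [288.6 212.5] 0.68 [0.266 0.09  0.346]
lever_hinge [273.7 194.5] 0.82 [0.538 0.232 0.169]
lever_grip [270.7 174.9] 0.55 [0.506 0.222 0.284]
big_button_top [255.5 200.7] 0.52 [0.483 0.283 0.177]
big_button_top [379.2 214.7] 0.21 [ 0.632 -0.16   0.044]
small_button_top [372.6 257.7] 0.71 [ 0.436 -0.155  0.01 ]
sma
[... 597 characters left out ...]
299.7 220.6] 0.85 [0.502 0.155 0.167]
lever_hinge [275.6 214.9] 0.72 [0.505 0.22  0.283]
lever_grip [277.3 211.1] 0.73 [0.517 0.216 0.284]
big_button_top [263.1 223.4] 0.65 [0.49  0.276 0.174]
machine [282.2 219.6] 0.82 [0.504 0.213 0.167]
teaspoon [299.3 221. ] 0.54 [0.501 0.156 0.17 ]
teaspoon [387.5 244.1] 0.53 [ 0.438 -0.166 -0.   ]
teaspoon [328.3 233.8] 0.34 [0.472 0.057 0.007]
honey_jar [319.3 185.9] 0.58 [0.643 0.094 0.064]
coffee_tin [390.5 183.4] 0.72 [ 0.649 -0.161  0.101]
yoghurt_pot [421.4 238.4] 0.74 [ 0.46  -0.284  0.033]
yoghurt_pot [261.7 223.5] 0.21 [0.489 0.28  0.176]
pepper_mill [400.8 213.5] 0.7 [ 0.548 -0.206  0.054]
pepper_mill [385.3 243. ] 0.37 [ 0.442 -0.158 -0.   ]
```

View pictures.

View pics/scene0.png

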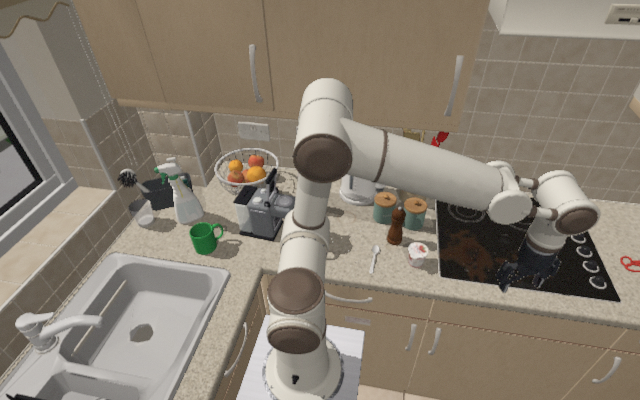

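View pics/top0.png

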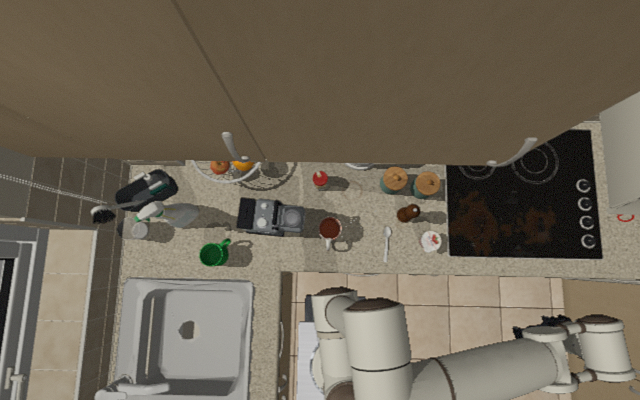

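The scene view shows the machine near (265,212), the green look-alike mug at (205,238), and the arm hiding the white mug. The top view shows the white mug at (330,229) with its handle towards the robot, in front of the machine's head at (290,218). The lever is at (277,213), and the big button at (263,224) is nearer the robot than the small one. Next I'll measure these accurately.

```bash
python3 - <<'E'
from h import *
np.set_printoptions(precision=4,suppress=True)
p,d=camera("top"); m=camera_model("top"); print({k:v for k,v in m.items() if k not in("position","attitude")})
f=f_of(m); c,r=np.meshgrid(np.arange(640),np.arange(400))
cam=np.stack([(c-m["cx"])/f,-(r-m["cy"])/f,-np.ones_like(c,float)],-1)*d[...,None]
W=cam@rot(m["attitude"]).T+m["position"]; np.save("W.npy",W)
box=(r>190)&(r<262)&(c>230)&(c<350)&(d>0)
def rep(n,k):
    k=k&box; P=W[k]; q=P[:,:2].astype(np.float32)
    print(n,k.sum(),P.mean(0),"minAreaRect",cv2.minAreaRect(q)); return P
z=W[...,2]
rep("top .15-.176",(z>.158)&(z<.174)&(c<308))
rep("grip >.25",(z>.25))
k=box&(c>308)&(z>.08)&(z<.105); P=rep("mug rim",k)
print("circ",cv2.minEnclosingCircle(P[:,:2].astype(np.float32)))
# mean rim circle without handle
rep("mug coffee",(c>308)&(z>.03)&(z<.08))
v=p.astype(int); wh=(v.min(2)>150)
for lo,hi in((.172,.182),):
    k=(box&(z>lo)&(z<hi)&wh&(c<275)).astype(np.uint8)
    n,_,s,ce=cv2.connectedComponentsWithStats(k)
    for i in range(1,n):
        if s[i,4]>6: print(s[i],ce[i],at_z(m,ce[i],.176))
cv2.imwrite("pics/top1.png",cv2.resize(p[175:275,215:350],None,fx=5,fy=5,interpolation=cv2.INTER_CUBIC))
E
```

```text
{'fovy': 57.70952001286117, 'cx': 319.07085701927116, 'cy': 203.67520348889335}
top .15-.176 1655 [0.518  0.2588 0.167 ] minAreaRect ((0.5186324715614319, 0.2528090476989746), (0.22106146812438965, 0.11135612428188324), 86.04840850830078)
grip >.25 137 [0.5141 0.2214 0.2829] minAreaRect ((0.5147759914398193, 0.22242945432662964), (0.016936417669057846, 0.07476107031106949), 85.06005859375)
mug rim 114 [0.4715 0.0533 0.0894] minAreaRect ((0.4784013032913208, 0.05853159725666046), (0.08115637302398682, 0.10315827280282974), 53.201595306396484)
circ ((0.47267037630081177, 0.055300600826740265), 0.056985046714544296)
mug coffee 63 [0.4931 0.0497 0.0564] minAreaRect ((0.47317394614219666, 0.06099948287010193), (0.07481203973293304, 0.11054539680480957), 60.43517303466797)
[262 203   4   5  13] [263.7692 205.1538] [0.5506 0.2758 0.176 ]
[258 218   8   9  53] [261.566  221.8679] [0.4944 0.2806 0.176 ]
```

View pics/top1.png

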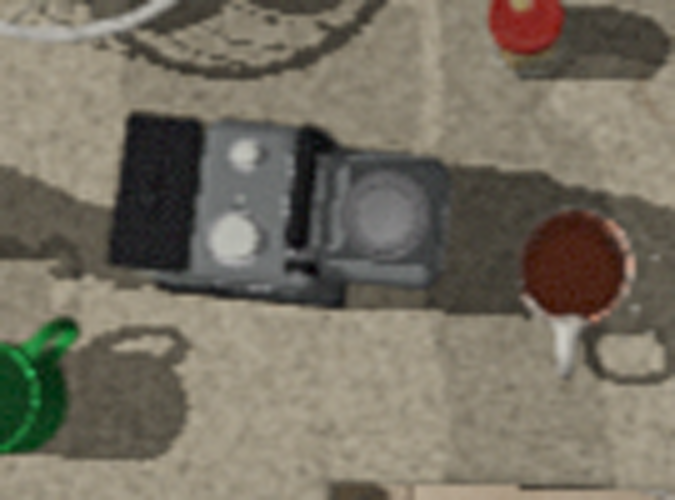

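The crop shows the machine turned about 85° (front facing world -y), the big button lower left of centre, the lever bar at crop (300,195), and the mug rim centred at crop (577,266) with its handle towards -x. Now I'll refine the mug position and plan the shift.

```bash
cat >> h.py <<'E'
def shift(target,s=None):
    s=s or state(); return rot(s["orientation"]).T@(np.array(target)-s["eef_pos"])*100
YAW=np.radians(85.3); O=np.array([.516,.2328]); XM=np.array([np.cos(YAW),np.sin(YAW)]); YM=np.array([-XM[1],XM[0]])
def mach(x,y,z): return np.r_[O+x*XM+y*YM,z]
def rim(W,reg):
    """rim of the mug: circle of known radius fitted to the outer rim points"""
    from scipy.optimize import least_squares
    k=reg&(abs(W[...,2]-.091)<.006); P=W[k][:,:2]
    q=least_squares(lambda c:np.linalg.norm(P-c,axis=1)-.0395,P.mean(0),loss="soft_l1",f_scale=.002).x
    return q,len(P)
E
python3 - <<'E'
from h import *
np.set_printoptions(precision=4,suppress=True)
W=np.load("W.npy"); c,r=np.meshgrid(np.arange(640),np.arange(400)); m=camera_model("top")
mug,n=rim(W,(c>312)&(c<348)&(r>212)&(r<242)); print("rim fit",mug,n,"by eye",at_z(m,(330.1,227.8),.093))
sp=mach(-.07,0,.105)[:2]; print("spout",sp)
v=sp-mug; L=np.linalg.norm(v); h=np.degrees(np.arctan2(v[1],v[0])); u=v/L; print("push",v,L,h)
pre=np.r_[mug-u*.12,.231]; print("pre",pre,"shift",shift(pre))
w=camera_model("wrist"); s=state(); print("cam in tool",rot(s["orientation"]).T@(w["position"]-s["eef_pos"]))
y=rot(s["orientation"])[:,1]; print("tool y heading",np.degrees(np.arctan2(y[1],y[0])))
E
```

```text
rim fit [0.487  0.0525] 79 by eye [0.4868 0.0518 0.093 ]
spout [0.5103 0.163 ]
push [0.0233 0.1105] 0.11296280792165077 78.11472154188463
pre [ 0.4623 -0.0649  0.231 ] shift [ 41.1382 -35.433    0.03  ]
cam in tool [ 0.0766  0.     -0.143 ]
tool y heading -69.78775336614802
```

```bash
python3 -m pendant '[[[70,20,-17,0,0.28],[70,20,-17,0,0.56],[70,20,-17,0,0.56],[70,20,-17,0,0.56],[70,41,-35.4,0,0.56],[70,41,-35.4,0,0.56],[70,41,-35.4,0,0.56],[70,41,-35.4,0,0.56]]]'
python3 - <<'E'
from h import *
np.set_printoptions(precision=4,suppress=True)
s=state(); print(s["eef_pos"],s["qpos"],shift([.4623,-.0649,.231]))
E
```

```text
clock: 2.02
eef_pos: [0.3605, -0.248, 0.2315]
orientation: [0.0, 0.995, -0.104, 0.0]
contact_force: [1.3, -0.7, -0.9]
opening: 0.0596
[ 0.3605 -0.248   0.2315] [-0.8803 -0.2145  1.9615  0.0001  1.3938  0.8983] [  6.1797 -20.0205   0.0506]
```

```bash
python3 -m pendant '[[[70,6,-20,0,0],[70,6,-20,0,0],[70,6,-20,0,0],[70,6,-20,0,0],[70,6,-20,0,0],[70,6,-20,0,0],[70,6,-20,0,0],[70,6,-20,0,0]]]'
python3 - <<'E'
from h import *
np.set_printoptions(precision=4,suppress=True)
s=state(); y=rot(s["orientation"])[:,1]
print(s["eef_pos"],shift([.4623,-.0649,.1]),"y heading",np.degrees(np.arctan2(y[1],y[0])),s["opening"])
p,d=camera("wrist"); cv2.imwrite("pics/w1.png",p)
E
```

```text
clock: 2.68
eef_pos: [0.4597, -0.0666, 0.2313]
orientation: [0.0, 0.995, -0.103, -0.0]
contact_force: [-0.3, -0.3, 0.8]
opening: 0.0595
[ 0.4597 -0.0666  0.2313] [ 0.2208 -0.2272 13.1279] y heading -101.82838798672239 0.059539729468659416
```

View pics/w1.png

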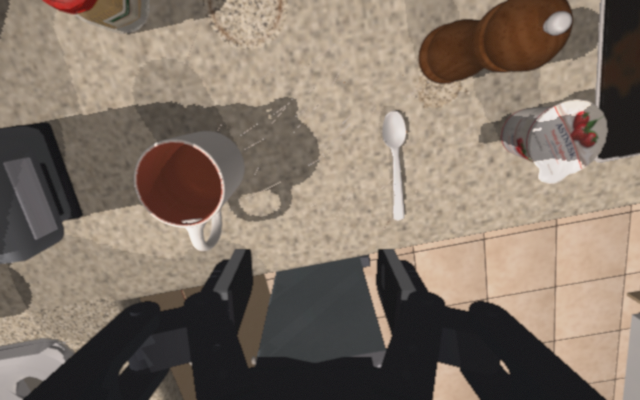

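The wrist view shows the mug rim at (180,185) and its handle at (205,232). The left finger is at (235,275), with a knuckle flaring out behind it. I'll measure the finger profile from the depth image.

```bash
python3 - <<'E'
from h import *
np.set_printoptions(precision=4,suppress=True)
m=camera_model("wrist"); s=state(); p,d=camera("wrist"); f=f_of(m)
c,r=np.meshgrid(np.arange(640),np.arange(400))
W=(np.stack([(c-m["cx"])/f,-(r-m["cy"])/f,-np.ones_like(c,float)],-1)*d[...,None])@rot(m["attitude"]).T+m["position"]
T=(W-s["eef_pos"])@rot(s["orientation"])
k=(d>0)&(abs(T[...,0])<.03)&(abs(T[...,1])<.11)&(T[...,2]<.03)&(T[...,2]>-.12)
P=T[k]*1000
for lo in range(-110,20,8):
    q=P[(P[:,2]>=lo)&(P[:,2]<lo+8)]
    if len(q): print("z",lo,"y %.0f..%.0f  x max %.0f n%d"%(q[:,1].min(),q[:,1].max(),q[:,0].max(),len(q)))
q,n=rim(W,(d>0)&(c<245)&(r>120)&(r<225)&(c>120)); print("mug",q,n)
E
```

```text
z -102 y -17..17  x max 21 n55
z -94 y -66..67  x max 20 n3985
z -86 y -67..67  x max 19 n10199
z -78 y -66..65  x max 18 n6692
z -70 y -64..64  x max 18 n5037
z -62 y -63..63  x max 14 n7377
z -54 y -60..61  x max 14 n1760
z -46 y -41..42  x max 12 n1224
z -38 y -43..44  x max 12 n1155
z -30 y -43..44  x max 12 n984
z -22 y -43..44  x max 12 n813
z -14 y -42..43  x max 11 n477
z -6 y -30..30  x max 7 n19
mug [0.4866 0.0518] 1502
```

```bash
python3 -m pendant '[[[100,0.2,1.3,4,0],[100,0.2,1.3,6,0],[100,0.2,1.3,6,0],[100,0.2,1.3,6,0],[100,0.2,1.3,6,0],[100,0.2,1.3,6,0]]]'
cat > prof.py <<'E'
from h import *
np.set_printoptions(precision=4,suppress=True)
m=camera_model("wrist"); s=state(); p,d=camera("wrist"); f=f_of(m)
c,r=np.meshgrid(np.arange(640),np.arange(400))
W=(np.stack([(c-m["cx"])/f,-(r-m["cy"])/f,-np.ones_like(c,float)],-1)*d[...,None])@rot(m["attitude"]).T+m["position"]
T=(W-s["eef_pos"])@rot(s["orientation"])
k=(d>0)&(abs(T[...,0])<.03)&(abs(T[...,1])<.085)&(T[...,2]<.0)&(T[...,2]>-.12)
P=T[k]*1000
for lo in range(-110,0,8):
    q=P[(P[:,2]>=lo)&(P[:,2]<lo+8)]
    if len(q)>5: print("z",lo,"y %.0f..%.0f  x max %.0f n%d"%(q[:,1].min(),q[:,1].max(),q[:,0].max(),len(q)))
y=rot(s["orientation"])[:,1]; print(s["eef_pos"],"y heading",np.degrees(np.arctan2(y[1],y[0])),s["opening"])
E
cat >> prof.py <<'E'
k=(d>0)&(abs(W[...,2]-.091)<.006)&(np.linalg.norm(W[...,:2]-[.487,.052],axis=-1)<.05)
if k.sum()>100: print("mug",rim(W,k&(W[...,0]>.45)))
mug=np.array([.4867,.052]); t=mach(-.079,0,0)[:2]; v=t-mug; u=v/np.linalg.norm(v)
print("push",np.linalg.norm(v),np.degrees(np.arctan2(v[1],v[0])))
for g in (.041+.057+.012,.041+.057-np.linalg.norm(v)): print(shift(np.r_[mug-u*g,.045],s))
E
python3 prof.py
```

```text
clock: 3.28
eef_pos: [0.4603, -0.0805, 0.1734]
orientation: [0.001, 0.995, -0.104, 0.002]
contact_force: [-0.1, -0.6, 0.5]
opening: 0.0854
z -102 y -17..18  x max 21 n45
z -94 y -72..72  x max 21 n4752
z -86 y -72..73  x max 19 n11675
z -78 y -74..74  x max 18 n6610
z -70 y -75..75  x max 16 n9623
z -62 y -74..74  x max 15 n2221
z -54 y -54..56  x max 13 n1345
z -46 y -56..57  x max 12 n1552
z -38 y -57..57  x max 12 n1363
z -30 y -56..57  x max 12 n1139
z -22 y -54..56  x max 12 n693
z -14 y -43..44  x max 8 n26
[ 0.4603 -0.0805  0.1734] y heading -101.91118196125555 0.08537963571186313
mug (array([0.4865, 0.0518]), 2331)
push 0.10458710064510503 77.39332623592657
[-0.3271 -2.5161 12.8371]
[ -0.1855 -14.174   12.8287]
```

```bash
python3 -m pendant '[[[100,-0.3,0,4,0],[100,-0.3,0,8,0],[100,-0.3,0,12,0],[100,-0.3,-1,13.3,0],[100,-0.3,-2,13.3,0],[100,-0.3,-2,13.3,0]]]'
python3 -m pendant '[[[100,0,-0.6,0,0],[100,0,-1.0,0,0],[100,0,-1.4,0,0],[100,0,-1.8,0,0],[100,0,-2.2,0,0],[100,0,-2.6,0,0],[100,0,-3.0,0,0],[100,0,-3.0,0,0]]]'
cat > look.py <<'E'
from h import *
np.set_printoptions(precision=4,suppress=True)
s=state(); p,d=camera("top"); m=camera_model("top"); f=f_of(m)
c,r=np.meshgrid(np.arange(640),np.arange(400))
W=(np.stack([(c-m["cx"])/f,-(r-m["cy"])/f,-np.ones_like(c,float)],-1)*d[...,None])@rot(m["attitude"]).T+m["position"]
import sys; cv2.imwrite("pics/%s.png"%sys.argv[1],cv2.resize(p[165:275,200:360],None,fx=4,fy=4,interpolation=cv2.INTER_CUBIC))
y=rot(s["orientation"])[:,1]; rel=s["eef_pos"][:2]-O
print("tcp",s["eef_pos"],"mach",rel@XM,rel@YM,"y heading",np.degrees(np.arctan2(y[1],y[0])),s["contact_force"],s["clock"])
for l in landmark_of("mug_axis","top")[:3]: print("mug_axis",l["conf"],at_z(m,l["at"],.046),(at_z(m,l["at"],.046)[:2]-O)@np.c_[XM,YM])
E
python3 look.py t2
```

```text
clock: 3.83
eef_pos: [0.4609, -0.0582, 0.0389]
orientation: [-0.0, 0.995, -0.103, 0.0]
contact_force: [1.0, 0.1, 0.5]
opening: 0.0852
clock: 4.5
eef_pos: [0.4679, -0.0303, 0.0396]
orientation: [0.0, 0.995, -0.103, 0.001]
contact_force: [-0.6, -2.1, 6.1]
opening: 0.0855
tcp [ 0.4679 -0.0303  0.0396] mach -0.2661112540113323 0.026377614347118345 y heading -101.86729754893597 [-0.6183 -2.097   6.1216] 4.5
mug_axis 0.91 [0.3995 0.4661 0.046 ] [0.2229 0.1352]
mug_axis 0.61 [0.488  0.0554 0.046 ] [-0.1791  0.0134]
```

View pics/t2.png

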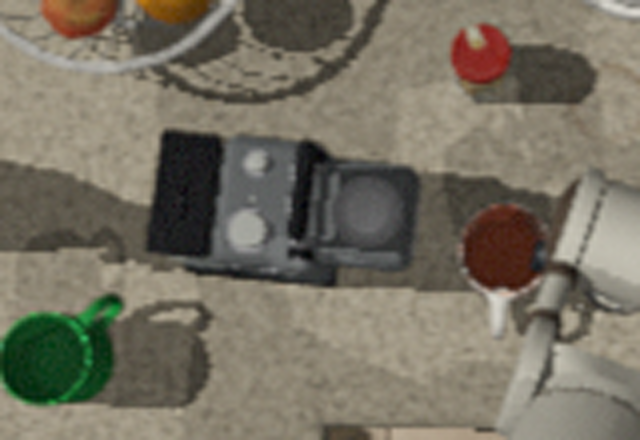

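The picture shows the mug rim at crop (505,248), moved about 14 mm as intended and upright, but the wrist feels 6 N upward. The knuckle is probably touching the rim, so I'll back off slightly and raise.

```bash
python3 -m pendant '[[[100,0,0.6,0,0],[100,0,0.6,0,0],[100,0,0.6,0,0]]]'
python3 -m pendant '[[[100,0,0,-0.6,0],[100,0,0,-0.6,0]]]'
python3 -m pendant '[[[100,0,-0.4,0,0],[100,0,-0.8,0,0],[100,0,-1.2,0,0],[100,0,-1.5,0,0]]]'; python3 -m pendant '[[[100,0,-0.3,0,0],[100,0,-0.6,0,0],[100,0,-0.9,0,0]]]'
```

```text
clock: 4.85
eef_pos: [0.4648, -0.0358, 0.038]
orientation: [-0.0, 0.995, -0.104, -0.0]
contact_force: [-0.3, 0.6, -0.2]
opening: 0.0854
clock: 5.02
eef_pos: [0.4656, -0.0359, 0.045]
orientation: [0.0, 0.995, -0.103, 0.0]
contact_force: [0.5, 0.0, -0.2]
opening: 0.0856
clock: 5.35
eef_pos: [0.4687, -0.021, 0.0446]
orientation: [0.0, 0.995, -0.103, 0.0]
contact_force: [0.8, -3.1, 1.2]
opening: 0.0857
clock: 5.6
eef_pos: [0.4703, -0.0122, 0.0444]
orientation: [0.0, 0.995, -0.103, 0.0]
contact_force: [-0.5, -3.4, 1.4]
opening: 0.0855
```

```bash
python3 - <<'E'
from h import *
np.set_printoptions(precision=4,suppress=True)
print(state()["contact_force"])
m=camera_model("wrist"); p,d=camera("wrist"); f=f_of(m); cv2.imwrite("pics/w2.png",p)
c,r=np.meshgrid(np.arange(640),np.arange(400))
W=(np.stack([(c-m["cx"])/f,-(r-m["cy"])/f,-np.ones_like(c,float)],-1)*d[...,None])@rot(m["attitude"]).T+m["position"]
k=(d>0)&(abs(W[...,2]-.093)<.008)&(np.linalg.norm(W[...,:2]-[.492,.085],axis=-1)<.055)&(p.min(2)>110)
P=W[k]; A=np.c_[P[:,:2]-P[:,:2].mean(0),np.ones(len(P))]
print(len(P),P.min(0),P.max(0),np.linalg.lstsq(A,P[:,2],rcond=None)[0], P[:,:2].mean(0))
q,n=rim(W,k); print(q,n,(q-O)@np.c_[XM,YM])
E
```

```text
[-0.4788 -3.4497  1.4167]
576 [0.4524 0.0431 0.0912] [0.5326 0.076  0.0953] [-0.0038 -0.0165  0.0935] [0.5046 0.0559]
[0.4923 0.0818] 576 [-0.1524  0.0113]
```

View pics/w2.png

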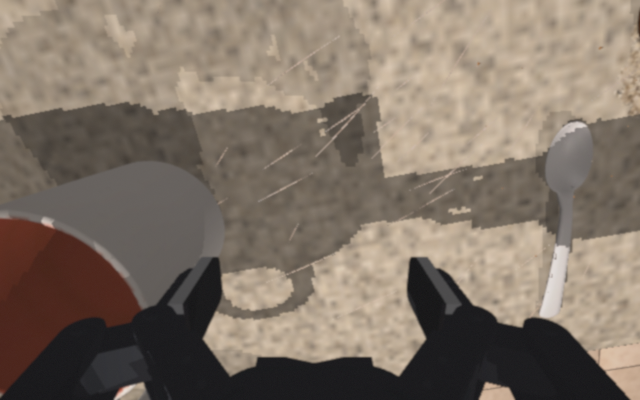

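The mug is level (rim slope under 0.02 rad) and pressed by the left finger's back at (205,290). I'll keep pushing.

```bash
python3 -m pendant '[[[100,0,-0.4,0,0],[100,0,-0.8,0,0],[100,0,-1.2,0,0],[100,0.1,-1.6,0,0],[100,0.1,-2,0,0],[100,0.1,-2.4,0,0],[100,0.1,-2.8,0,0],[100,0.1,-3.2,0,0]]]'
python3 -m pendant '[[[100,0,-0.4,0,0],[100,0,-0.8,0,0],[100,0,-1.2,0,0],[100,0.1,-1.6,0,0],[100,0.1,-2,0,0],[100,0.1,-2.4,0,0],[100,0.1,-2.4,0,0]]]'
cat > wl.py <<'E'
from h import *
np.set_printoptions(precision=4,suppress=True)
s=state(); m=camera_model("wrist"); p,d=camera("wrist"); f=f_of(m)
c,r=np.meshgrid(np.arange(640),np.arange(400))
W=(np.stack([(c-m["cx"])/f,-(r-m["cy"])/f,-np.ones_like(c,float)],-1)*d[...,None])@rot(m["attitude"]).T+m["position"]
k=(d>0)&(abs(W[...,2]-.093)<.005)&(p.min(2)>80)&(c<200)
P=W[k]; print(len(P),P.min(0),P.max(0))
q,n=rim(W,k); print("mug rim",q,n,"mach",(q-O)@np.c_[XM,YM])
print("tcp mach",(s["eef_pos"][:2]-O)@np.c_[XM,YM],s["contact_force"])
cv2.imwrite("pics/w3.png",p)
E
python3 wl.py; python3 look.py t3
```

```text
clock: 6.32
eef_pos: [0.4778, 0.0191, 0.0443]
orientation: [0.0, 0.995, -0.103, -0.0]
contact_force: [-0.8, -3.3, 1.2]
opening: 0.0854
clock: 6.9
eef_pos: [0.4835, 0.0428, 0.0441]
orientation: [-0.0, 0.995, -0.103, -0.0]
contact_force: [-0.8, -1.8, -0.4]
opening: 0.0853
3175 [0.4655 0.0838 0.088 ] [0.5434 0.1357 0.0966]
mug rim [0.5025 0.1376] 3175 mach [-0.096   0.0056]
tcp mach [-0.192   0.0168] [-0.8459 -1.7506 -0.4345]
tcp [0.4834 0.0426 0.044 ] mach -0.19224562653520816 0.016940433819634754 y heading -101.84372286734195 [ 0.2697 -1.3237 -0.9962] 6.95
mug_axis 0.66 [ 0.4385 -0.1548  0.046 ] [-0.3926  0.0455]
mug_axis 0.57 [0.4027 0.467  0.046 ] [0.2241 0.1321]
mug_axis 0.55 [0.5045 0.1298 0.046 ] [-0.1036  0.003 ]
```

View pics/t3.png

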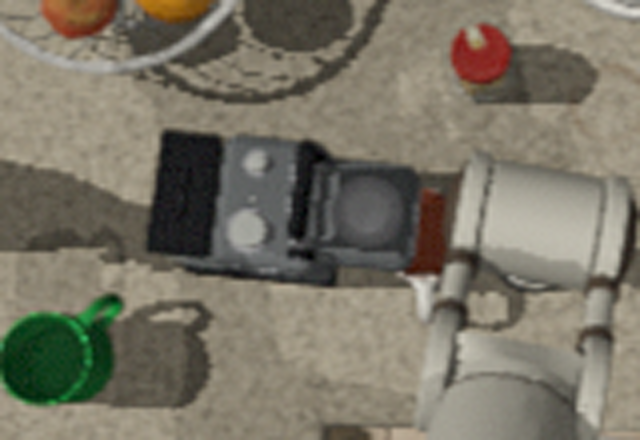

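The mug's front half is still visible at crop (430,230), now just going under the head, and the gripper is clear of it. It needs about 20 mm more.

```bash
python3 -m pendant '[[[100,0.1,-0.4,0,0],[100,0.1,-0.8,0,0],[100,0.1,-1.2,0,0],[100,0.1,-1.6,0,0],[100,0.1,-1.9,0,0],[100,0.1,-1.9,0,0]]]'
python3 wl.py
```

```text
clock: 7.55
eef_pos: [0.4885, 0.0611, 0.0442]
orientation: [-0.0, 0.995, -0.103, -0.0]
contact_force: [-0.5, -1.0, -0.1]
opening: 0.0859
3217 [0.4697 0.1019 0.088 ] [0.5465 0.1546 0.0965]
mug rim [0.5058 0.1564] 3217 mach [-0.077   0.0039]
tcp mach [-0.1734  0.0134] [-0.4869 -1.003  -0.1103]
```

The mug is in place, about 8 mm from the spout point and within tolerance. I'll back off, rise and close the fingers.

```bash
python3 -m pendant '[[[100,0,2,0,0],[100,0,6,0,0],[100,0,7,-3,0],[50,0,7,-7,-0.06],[20,0,7,-11,-0.125],[0,0,7,-15,-0.125],[0,0,7,-19,-0.125],[0,0,7,-23,-0.125]]]'
python3 -m pendant '[[[0,0,0,-4,0],[0,0,0,-8,0],[0,0,0,-9.5,0],[0,0,0,-9.5,0]]]'
python3 - <<'E'
from h import *
np.set_printoptions(precision=4,suppress=True)
s=state(); p,d=camera("wrist"); m=camera_model("wrist")
y=rot(s["orientation"])[:,1]; print(s["eef_pos"],np.degrees(np.arctan2(y[1],y[0])),s["opening"],s["qpos"],s["clock"])
for n in("lever_grip","lever_hinge","mug_axis","big_button_top","small_button_top"):
    for l in landmark_of(n,"wrist")[:2]:
        q=at_depth(m,l["at"],d); print(n,np.array(l["at"]),l["conf"],q,None if q is None else (q[:2]-O)@np.c_[XM,YM])
for t in (mach(.03,0,.37),mach(.027,0,.27)): print(shift(t,s))
cv2.imwrite("pics/w4.png",p)
E
```

```text
clock: 8.27
eef_pos: [0.4735, -0.0077, 0.2761]
orientation: [-0.0, 0.999, -0.041, -0.0]
contact_force: [1.5, -0.8, -0.4]
opening: 0.0256
clock: 8.6
eef_pos: [0.4758, -0.0083, 0.3745]
orientation: [0.001, 0.999, -0.041, 0.005]
contact_force: [0.3, 0.4, -0.1]
opening: 0.0004
[ 0.4758 -0.0083  0.3745] -94.687131694908 0.00042164019388293134 [-0.2725 -0.1656  1.6419  0.0007  1.6562  1.3802] 8.6
lever_grip [ 11.6 176.2] 0.84 [0.515  0.2158 0.2804] [-0.017  -0.0004]
lever_grip [ 87.3 158. ] 0.25 [0.5121 0.2291 0.1785] [-0.004   0.0035]
lever_hinge [ 88.7 159.4] 0.91 [0.5104 0.2291 0.1772] [-0.0042  0.0053]
mug_axis [201.7 142.2] 0.98 [0.502  0.1677 0.0044] [-0.066   0.0086]
mug_axis [ 18.1 233.7] 0.6 [0.4003 0.4318 0.0825] [0.1888 0.1316]
small_button_top [ 38.8 126.6] 0.48 [0.5485 0.2195 0.2376] [-0.0106 -0.0335]
[  2.0325 -27.3542   0.4439]
[  1.9417 -27.065   10.4438]
```

View pics/w4.png

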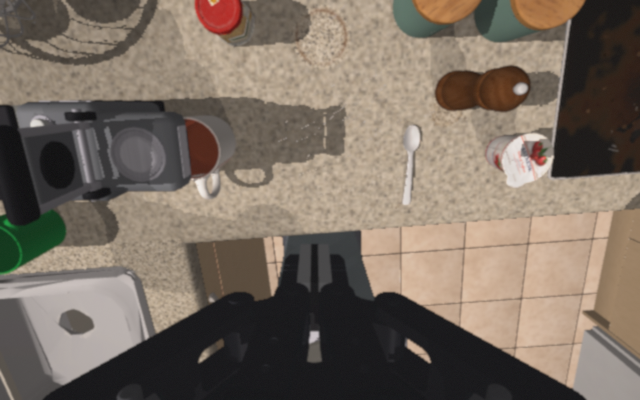

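The mug stands under the head at (205,148) and the lever bar is still up at (15,165). I'll pass over it to the rear side.

```bash
python3 -m pendant '[[[0,2,-27.4,0,0],[0,2,-27.4,0,0],[0,2,-27.4,0,0],[0,2,-27.4,0,0],[0,2,-27.4,0,0],[0,2,-27.4,0,0],[0,2,-27.4,0,0],[0,2,-27.4,0,0]]]'
python3 - <<'E'
from h import *
np.set_printoptions(precision=4,suppress=True)
s=state(); p,d=camera("wrist"); m=camera_model("wrist"); cv2.imwrite("pics/w5.png",p)
y=rot(s["orientation"])[:,1]; print(s["eef_pos"],(s["eef_pos"][:2]-O)@np.c_[XM,YM],np.degrees(np.arctan2(y[1],y[0])),s["qpos"],s["clock"])
for n in("lever_grip","big_button_top","small_button_top","mug_axis"):
    for l in landmark_of(n,"wrist")[:2]:
        q=at_depth(m,l["at"],d); print(n,np.array(l["at"]),l["conf"],q,None if q is None else (q[:2]-O)@np.c_[XM,YM])
print(shift(mach(.027,0,.27),s))
f=f_of(m); c,r=np.meshgrid(np.arange(640),np.arange(400))
W=(np.stack([(c-m["cx"])/f,-(r-m["cy"])/f,-np.ones_like(c,float)],-1)*d[...,None])@rot(m["attitude"]).T+m["position"]
k=(d>0)&(abs(W[...,2]-.275)<.014); P=(W[k][:,:2]-O)@np.c_[XM,YM]; P=P[(abs(P[:,0])<.04)&(abs(P[:,1])<.06)]
if len(P): print("bar",np.percentile(P,[1,99],axis=0))
E
```

```text
clock: 9.57
eef_pos: [0.5156, 0.2677, 0.3669]
orientation: [-0.0, 0.999, -0.038, -0.002]
contact_force: [0.8, 0.2, 0.0]
opening: -0.0002
[0.5156 0.2677 0.3669] [0.0347 0.0033] -94.40242748608722 [0.27   0.125  1.3702 0.0019 1.6497 1.9177] 9.5667
lever_grip [369.9 202.4] 0.76 [0.5156 0.2237 0.2849] [-0.0091 -0.0004]
big_button_top [302.9 193.7] 0.61 [0.4942 0.2789 0.1762] [0.0441 0.0255]
small_button_top [305.4 139.3] 0.61 [0.5524 0.2711 0.1768] [ 0.0411 -0.0331]
mug_axis [193.  244.5] 0.69 [0.3687 0.4852 0.0085] [0.2395 0.1675]
[0.3591 0.7821 9.6878]
bar [[-0.0203 -0.0381]
 [-0.0038  0.0353]]
```

View pics/w5.png

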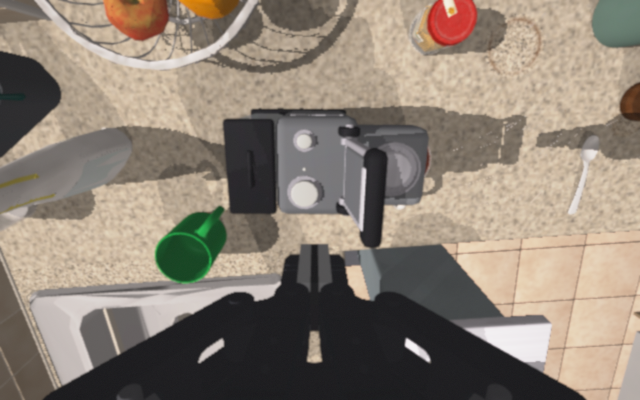

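The view confirms the bar at (373,198), with the fingertips behind it above the column. The big button is at (304,193) and the small one at (304,140). Descending now.

```bash
python3 -m pendant '[[[0,0.3,0.4,4,0],[0,0.3,0.6,8,0],[0,0.3,0.6,9.6,0],[0,0.3,0.6,9.6,0],[0,0.3,0.6,9.6,0]]]'
python3 -c "
from h import *
s=state();print((s['eef_pos'][:2]-O)@np.c_[XM,YM],s['eef_pos'][2])"
```

```text
clock: 10.23
eef_pos: [0.5189, 0.256, 0.2731]
orientation: [0.0, 0.999, -0.042, -0.001]
contact_force: [0.6, 0.4, 0.7]
opening: -0.0001
[ 0.02332052 -0.00096124] 0.2731090514994452
```

```bash
python3 -m pendant '[[[0,0,1.2,0.3,0],[0,0,2.2,0.3,0],[0,0,3.1,0.5,0],[0,0,4.0,0.8,0],[0,0,5.0,1.2,0],[0,0,5.8,1.6,0],[0,0,6.6,2.2,0],[0,0,7.4,2.8,0]]]'
python3 -m pendant '[[[0,0,0.7,0.6,0],[0,0,1.3,1.4,0],[0,0,1.7,1.9,0],[0,0,1.7,1.9,0],[0,0,1.7,1.9,0]]]'
cat > lv.py <<'E'
from h import *
np.set_printoptions(precision=4,suppress=True)
s=state(); p,d=camera("wrist"); m=camera_model("wrist"); f=f_of(m); c,r=np.meshgrid(np.arange(640),np.arange(400))
W=(np.stack([(c-m["cx"])/f,-(r-m["cy"])/f,-np.ones_like(c,float)],-1)*d[...,None])@rot(m["attitude"]).T+m["position"]
print("tcp",(s["eef_pos"][:2]-O)@np.c_[XM,YM],s["eef_pos"][2],s["contact_force"])
M=(W[...,:2]-O)@np.c_[XM,YM]
k=(d>0)&(M[...,0]>-.115)&(M[...,0]<.01)&(M[...,1]<-.012)&(M[...,1]>-.039)&(W[...,2]>.17)&(p.max(2)<60)
print("dark bar pts",k.sum(), np.percentile(np.c_[M[k],W[k][:,2]],[2,50,98],axis=0) if k.sum() else "")
cv2.imwrite("pics/w6.png",p)
E
python3 lv.py
```

```text
clock: 10.9
eef_pos: [0.5128, 0.1821, 0.2445]
orientation: [0.0, 0.999, -0.041, -0.0]
contact_force: [1.2, 0.2, 1.2]
opening: 0.0002
clock: 11.32
eef_pos: [0.5112, 0.1662, 0.2256]
orientation: [0.0, 0.999, -0.041, -0.001]
contact_force: [0.2, -0.7, 0.0]
opening: 0.0
tcp [-0.0667 -0.0007] 0.22558468443106622 [ 0.1872 -0.6719  0.039 ]
dark bar pts 24300 [[-0.1129 -0.0322  0.1875]
 [-0.0639 -0.0135  0.3007]
 [-0.0114 -0.0121  0.3189]]
```

View pics/w6.png

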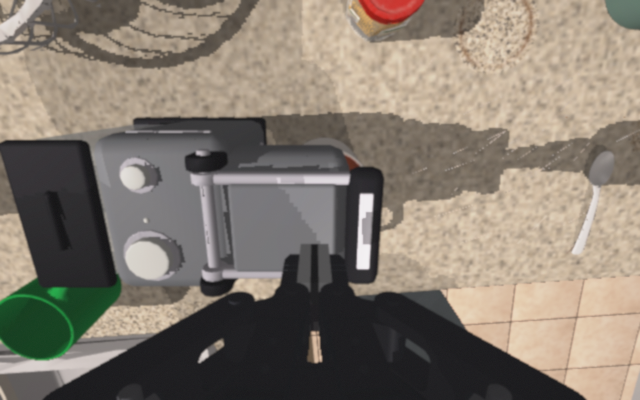

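The lever lies shut with its bar at (365,225), over the head. I'll check the bar height and work out the shift to the button.

```bash
python3 - <<'E'
from h import *
np.set_printoptions(precision=4,suppress=True)
s=state(); p,d=camera("wrist"); m=camera_model("wrist")
for px in((352,190),(375,190),(365,180),(330,177),(240,178),(152,258),(140,176)):
    q=at_depth(m,px,d); print(px,(q[:2]-O)@np.c_[XM,YM],q[2])
print("to button, z .20:",shift(mach(.046,.026,.20),s),s["clock"])
E
```

```text
(352, 190) [-0.0889 -0.0262] 0.1867992965889554
(375, 190) [-0.1021 -0.0268] 0.18893039441265175
(365, 180) [-0.096  -0.0328] 0.18888305705160177
(330, 177) [-0.0759 -0.0335] 0.18415564716453378
(240, 178) [-0.0224 -0.0329] 0.18435739309146718
(152, 258) [0.042  0.0238] 0.17704848826901917
(140, 176) [ 0.0412 -0.0323] 0.1765544069349863
to button, z .20: [ -2.7007 -11.2438   2.6206] 11.3667
```

```bash
python3 -m pendant '[[[0,-0.7,-3,0,0],[0,-1.4,-6,0,0],[0,-2.1,-9,0,0],[0,-2.7,-11.2,0,0],[0,-2.7,-11.2,1.2,0],[0,-2.7,-11.2,2.4,0],[0,-2.7,-11.2,2.4,0],[0,-2.7,-11.2,2.4,0]]]'
python3 -c "
from h import *
s=state();print((s['eef_pos'][:2]-O)@np.c_[XM,YM],s['eef_pos'][2],shift(mach(.045,.026,.176)))"
```

```text
clock: 12.08
eef_pos: [0.4933, 0.2792, 0.2009]
orientation: [0.001, 0.999, -0.042, -0.001]
contact_force: [0.3, -0.2, -0.3]
opening: -0.0001
[0.04436477 0.02645437] 0.20091045479610217 [ 0.05177791 -0.06704999  2.4908293 ]
```

```bash
python3 -m pendant '[[[0,0,0,1.5,0],[0,0,0,2.3,0],[0,0,0,2.6,0],[0,0,0,2.8,0],[0,0,0,3.0,0],[0,0,0,3.0,0],[0,0,0,3.0,0]]]'
```

```text
clock: 12.67
eef_pos: [0.4943, 0.28, 0.1731]
orientation: [0.0, 0.999, -0.041, 0.001]
contact_force: [-0.9, -2.2, 1.8]
opening: -0.0001
```

```bash
python3 -m pendant '[[[0,0,0,0.2,0],[0,0,0,0.3,0],[0,0,0,0.3,0]]]'; python3 -m pendant '[[[0,0,0,0.15,0],[0,0,0,0.3,0],[0,0,0,0.3,0]]]'
```

```text
clock: 12.92
eef_pos: [0.4946, 0.2803, 0.171]
orientation: [-0.0, 0.999, -0.041, 0.001]
contact_force: [-3.1, -2.9, 10.4]
opening: 0.0002
clock: 13.17
eef_pos: [0.4947, 0.2803, 0.1707]
orientation: [0.0, 0.999, -0.041, 0.001]
contact_force: [-9.7, -6.2, 24.8]
opening: -0.0
```

The force rose sharply at z 0.171, so the button is bottomed. Releasing and retreating.

```bash
python3 -m pendant '[[[0,0,0,-2,0],[0,0,0,-5,0],[0,0,0,-9,0],[0,0,0,-13,0],[0,0,0,-17,0],[0,0,4,-19,0],[0,0,8,-19,0],[0,0,8,-19,0]]]'
python3 -m pendant '[[[0,0,4,0,0],[0,0,8,0,0],[0,0,12,0,0],[0,0,16,0,0],[0,0,20,0,0],[0,0,20,0,0],[0,0,20,0,0]]]'
python3 - <<'E'
from h import *
np.set_printoptions(precision=4,suppress=True)
s=state(); p,d=camera("wrist"); m=camera_model("wrist"); f=f_of(m); cv2.imwrite("pics/w7.png",p)
print(s["eef_pos"],s["contact_force"],s["clock"])
c,r=np.meshgrid(np.arange(640),np.arange(400))
W=(np.stack([(c-m["cx"])/f,-(r-m["cy"])/f,-np.ones_like(c,float)],-1)*d[...,None])@rot(m["attitude"]).T+m["position"]
M=(W[...,:2]-O)@np.c_[XM,YM]
k=(d>0)&(abs(W[...,2]-.093)<.006)&(M[...,0]<-.07)&(M[...,0]>-.14)&(abs(M[...,1])<.05)&(p.min(2)>80)
if k.sum()>10: q,n=rim(W,k); print("mug",(q-O)@np.c_[XM,YM],n)
for n in("mug_axis","lever_grip","big_button_top"):
    for l in landmark_of(n,"wrist")[:1]:
        q=at_depth(m,l["at"],d); print(n,np.array(l["at"]),l["conf"],(q[:2]-O)@np.c_[XM,YM],q[2], (at_z(m,l["at"],.046)[:2]-O)@np.c_[XM,YM])
E
```

```text
clock: 13.83
eef_pos: [0.4884, 0.1962, 0.3586]
orientation: [0.001, 0.999, -0.043, 0.002]
contact_force: [0.6, -0.4, -0.5]
opening: -0.0002
clock: 14.42
eef_pos: [0.4709, -0.0002, 0.3557]
orientation: [-0.0, 0.999, -0.043, -0.0]
contact_force: [0.6, 0.3, 0.1]
opening: 0.0002
[ 0.4709 -0.0002  0.3557] [0.5962 0.2651 0.0664] 14.4167
mug [-0.078   0.0052] 345
mug_axis [199.6 138.5] 0.7 [-0.0607  0.0065] 0.008167284776517736 [-0.0742  0.0021]
lever_grip [173.9 155.6] 0.78 [-0.0983  0.0017] 0.1895304298494812 [-0.035   0.0261]
big_button_top [ 42.3 175.2] 0.67 [0.0458 0.024 ] 0.17674467822140316 [0.1597 0.0544]
```

View pics/w7.png

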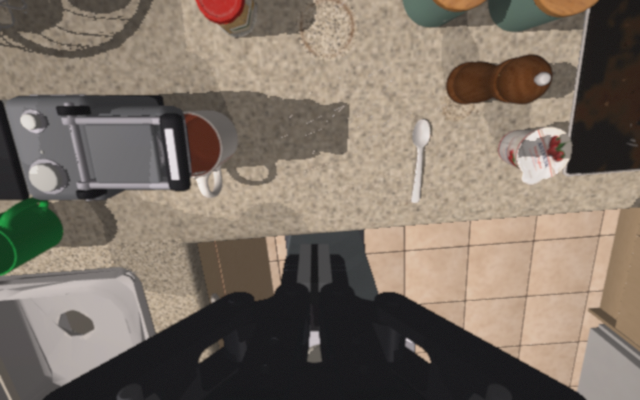

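The mug is upright under the head at (205,145), the lever is shut at (174,155), the button is back up at z 0.177, and nothing else has moved. Handing in.

```bash
python3 -c "
from workcell import *
print(job_done())"
```

```text
the job is handed in; nothing more can be done
None
```

I pushed the mug under the spout with the back of an open finger, pushed the lever forward past its centre until it snapped shut, and pressed the larger button to its stop and released it. I then backed away and handed the job in at about 14.5 s; the hand-in reported no verdict.

**Last checks:**
- **Mug:** its axis was about 9–10 mm from the spout point (limit 24 mm), upright and on the worktop. The trained network put it about 5 mm away, and both are within tolerance.
- **Lever:** the grip bar lay level at about 0.19 m, which is shut.
- **Button:** it had sprung back to 0.177 m. The small button was not touched.
- **Other things:** the ones in view looked unmoved, and the arm was clear of everything.

**Not as planned:**
- **First mug contact:** the wrist felt about 6 N upward, probably a knuckle resting on the mug's rim. I backed off, raised the tool 6 mm and went on, pushing at about 3.5 N.
- **Button press:** it ended at about 25 N against the stop, more than needed but under the 40 N limit.

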